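# Switch the grinding-ball feeder to the blue tray

## Task

The three grinding balls waiting in the feeder must go to the blue tray instead of the white one. With the fingertips, first press down the raised paddle of the yellow seesaw gate until the gate has rocked fully over onto its other stop, and only then push the tab of the red shutter sideways until it is fully open, so that all three balls roll down the other chute into the blue tray. Push and press only: do not touch or lift any ball, and leave the balls in the white tray and the glassware and containers around as they are.

Things in the scene. Friction and masses are not known exactly. Their poses are not given: they have to be found in the camera images.
- feeder: Fixed ball feeder on the bench: grey base board 210 x 560 mm, 12 mm thick, carrying gate, channel, chutes and trays. Origin on the bench surface, straight below the middle of the gate; x points to its back (away from the robot, turned up to 18 degrees), y to its left, z up. Under each gate end a chute leads out to a tray: right (-y) blue, left (+y) white.
- gate (a joint): Tilt of the yellow seesaw gate about its pivot along feeder x (120 mm high), rad: -0.3 on the left stop (right end up, feeds the left chute), +0.3 on the right stop (right end down, feeds the right chute). Starts at -0.3 to -0.2. Stiff: stays where it is left; about 2 N on a paddle moves it. Trough 190 mm long (y), 42 mm wide; its front wall rises 33 mm above the paddles.
- right_paddle (a point): Point on the upper face (4 mm nearer the robot than its middle) of the orange press paddle at the gate's right end: 50 x 36 mm (x by y), 4 mm thick, sticking out of the trough's front towards the robot. In the feeder it lies at x -50, y -65 mm; upper face 151 mm above the bench with the gate on the left stop, 112 mm on the right stop. Its frame tilts with the gate.
- left_paddle (a point): The same on the orange paddle at the gate's left end (feeder y +65 mm); it goes up as the right one goes down.
- channel_mouth (a point): Middle of the floor edge at the open front end of the aluminium feed channel: feeder x 22, y 0, 152 mm high; axes as the feeder. The channel, 38 mm wide, runs from here 115 mm to the back, its floor rising 16 mm; its walls stand 30 mm above the floor (tops 182 to 198 mm above the bench); it is open on top.
- shutter (a joint): Slide of the red shutter across the feed channel, m: 0 closed (holds the balls back), 0.050 fully open at its stop. It slides to the feeder's left (+y) and stays where it is left; about 1.5 N moves it. Starts at 0 to 0.004. Its guide rail runs left of the channel to feeder y 122 mm (14 mm wide, top 184 mm above the bench).
- shutter_tab (a point): Middle of the top edge of the shutter's red upright tab: 26 x 8 mm (x by y), 55 mm tall, top 246 and foot 191 mm above the bench. Shut, it stands at feeder x 52, y 40 mm, left of the channel. Push its right-hand face to the left. Right of it, over the channel, the space above the shutter's flat bar (top 197 mm) is free.
- blue_tray (a point): Middle of the inner floor of the blue tray at the feeder's right end: inside 92 x 102 mm (x by y), walls 40 mm high, outer wall 79 mm; floor 16 mm above the bench; axes as the feeder.
- white_tray (a point): The same for the white tray at the feeder's left end, which already holds two balls.
- ball1: Dark grey ceramic grinding ball, 25 mm, about 30 g; origin at its centre. Number 1 of the three waiting in the feed channel behind the shutter (1 foremost).
- ball2: Dark grey ceramic grinding ball, 25 mm, about 30 g; origin at its centre. Number 2 of the three waiting in the feed channel behind the shutter (1 foremost).
- ball3: Dark grey ceramic grinding ball, 25 mm, about 30 g; origin at its centre. Number 3 of the three waiting in the feed channel behind the shutter (1 foremost).
- oldball1: Dark grey ceramic grinding ball, 25 mm, already in the white tray; origin at its centre. It stays there.
- oldball2: Dark grey ceramic grinding ball, 25 mm, already in the white tray; origin at its centre. It stays there.
- beaker: Small glass beaker, 60 mm wide, 75 mm tall, on the base board behind a chute; origin at its underside. To be left alone.
- amber_bottle: Amber glass bottle, 44 mm wide, 85 mm tall, on the base board behind a chute; origin at its underside. To be left alone.
- cream_jar: White jar with blue lid, 60 mm wide, 55 mm tall, on the base board behind a chute; origin at its underside. To be left alone.
- white_bottle: White plastic bottle, 64 mm wide, 150 mm tall, on the bench to the side; origin at its underside. To be left alone.
- tub: White tub, 72 mm wide, 60 mm tall, on the bench to the side; origin at its underside. To be left alone.

How it is judged:
By the outcome, as a careful person would: the job done as asked, in the order asked, and still so for the second after the job is handed in, with the robot touching nothing.
It also fails if it takes over 38 s, if anything falls off the work surface, if the arm or the gripper's body presses on something with over 40 N, if the wrist force passes 120 N, or if a joint passes its speed limit or range.

## Robot

A 7-joint arm with a two-finger parallel gripper is mounted at the origin on the work surface. World frame = base frame: x ahead of the robot, y to its left, z up, the work surface at z = 0. Lengths are in m, angles in rad, forces in N, time in s.
With the tool pointing down it reaches from about 0.35 to 0.9 m from the base axis. Payload 19.9 kg.
Tool frame: the origin (TCP) lies on the centre line of the jaws, within the pads' length; the fingertips stand 8 mm ahead of it and the grasp point (between the pads) lies 11 mm behind it (manip.tip_extent is the distance from the TCP to the fingertips, in m); z points along the fingers, y is the direction in which the jaws open and shut (so a half turn about z gives the same grasp; the last joint's range is limited). The gripper opens to 85 mm and grips with 20 to 120 N. Pads are 22 mm wide; open, the fingers measure 114 mm over their backs; the gripper's body (76 mm by 85 mm) begins 54 mm behind the grasp point. The pads swing forward as they close: fully open they stand 13 mm farther back than shut.
Start: joints at [-1.333, 0.417, -0.01, 1.614, 0.005, 1.111, -0.053], TCP at [0.172, 0.601, 0.239] pointing down, gripper open.
Joint ranges: [-2.81, 2.81], [-0.39, 2.02], [-1.27, 1.25], [0.06, 2.57], [-1.19, 4.33], [0.19, 2], [-2.82, 2.82]. Speed limits (rad/s): [1.89, 1.89, 2.39, 2.39, 3.01, 3.01, 3.01].

## Interface

Orientations are given as a rotation vector (axis times angle).
In Python, from workcell import manip gives the robot as it stands.
- The arm moves only by the shell command python3 -m jog 'ROWS'. ROWS is JSON, a list that holds one entry, the list of rows, each a list of 7 numbers: the turn, a rotation vector about the tool's x, y, z in rad, then the shift along the tool's x, y, z in m, then the opening, from 0 (shut) to 1 (fully open). In form: [[[ax, ay, az, x, y, z, jaw], ...]]. A call has 1 to 8 rows; each row is the pose to reach, as a shift and turn from the pose commanded when the call began, along the tool's axes at that moment; what a row does not reach only later rows make up. A row lasts 1/12 s, in which the tool goes at most 41.7 mm and 7.16 degrees, less where a joint would pass 70% of its speed; a pose out of reach is approached as far as the arm can. A call with a gripper value outside its range is refused whole. The fingers move at their own pace and stop on an object; the grip force is fixed at half the most. Time passes only in rows, so rows that repeat a pose let the fingers close. It gives the time, the measured TCP pose, the force and the opening at its end, in the units of the state.
- manip.read_state(): the state, without advancing time (a new reading comes with each control period).
- manip.get_image(name): name is "scene" or "top" or "wrist"; returns the picture (384x512x3 uint8, blue, green, red); there is no depth.
- manip.camera_info(name): a dict with "camera_matrix" (3x3 intrinsics, pixels), "camera_from_world" (4x4, takes a point from world to camera coordinates). Camera axes: x right, y down, z forward; pixel columns grow to the right and rows downward; lengths in m; the calibration is good to about 2 mm. A picture is of the moment at which its call begins: read the wrist's pose just before it. camera_info takes no time and is no camera call; for the wrist camera it gives the pose at the moment of the call.
- manip.sign_off(): hands the job in, once; it reports no verdict.
The state is a dict: "time": time; "q": joint angles; "qvel": joint speeds; "joint_efforts": joint torques, N m; "tool_pos": TCP position; "orientation": TCP orientation; "wrist_force": force on the tool from outside, world axes, zero at the start; "wrist_torque": the same for the moment, N m; "finger_gap": finger opening in m.
Only numpy, scipy, OpenCV 4.12 (cv2) and the standard library are available. Lean on these libraries where they do the work, as an engineer would, in place of code of your own. Each camera call takes 0.05 s, during which the arm holds its last target. There are 200 camera calls.

## Working session

There is one attempt and no reset: what is moved stays moved. The work goes in short steps, Python scripts to look and compute and a shell command to move; the robot and the scene stay as the last step left them, time stands still between calls to the robot, and variables do not carry over. Pictures are saved under pics/ and viewed, about 8 in all and at most 12, crops included, and the job is handed in when it is done.

```bash
mkdir -p pics
python3 - <<'E'
from workcell import manip
import cv2,numpy as np
s=manip.read_state();print({k:np.round(v,3).tolist() for k,v in s.items()})
for n in("scene","top"):
    c=manip.camera_info(n);im=manip.get_image(n);cv2.imwrite(f"pics/{n}0.png",im)
    print(n,np.round(c["camera_matrix"],1).tolist(),np.round(c["camera_from_world"],4).tolist())
a=cv2.imread("pics/scene0.png");b=cv2.imread("pics/top0.png")
E
```

```text
{'time': 0.0, 'q': [-1.334, 0.418, -0.01, 1.614, 0.005, 1.111, -0.053], 'qvel': [0.002, 0.0, -0.0, -0.0, 0.0, -0.001, 0.0], 'joint_efforts': [-0.001, -86.446, 0.678, -43.489, 0.019, 0.007, 0.0], 'tool_pos': [0.172, 0.601, 0.239], 'orientation': [-0.436, -3.111, 0.002], 'wrist_force': [-0.132, -0.104, -0.029], 'wrist_torque': [0.032, 0.012, -0.021], 'finger_gap': 0.085}
scene [[370.0, 0.0, 257.3], [0.0, 370.0, 199.6], [0.0, 0.0, 1.0]] [[0.0285, 0.9995, -0.0121, -0.0181], [0.8412, -0.0305, -0.5399, -0.4292], [-0.54, 0.0052, -0.8417, 1.5166], [0.0, 0.0, 0.0, 1.0]]
top [[354.8, 0.0, 258.5], [0.0, 354.8, 197.2], [0.0, 0.0, 1.0]] [[-0.0281, -0.9996, 0.0027, 0.0268], [-0.9888, 0.0274, -0.1464, 0.6448], [0.1463, -0.0068, -0.9892, 1.2071], [0.0, 0.0, 0.0, 1.0]]
```

View pics/scene0.png

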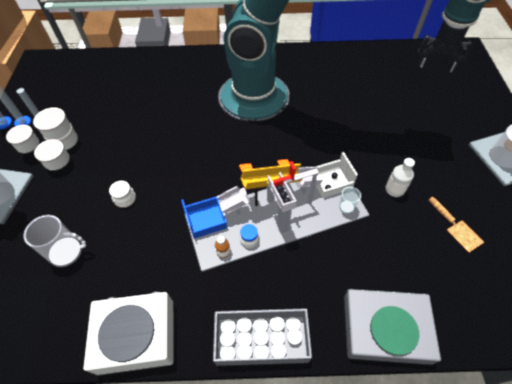

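View pics/top0.png

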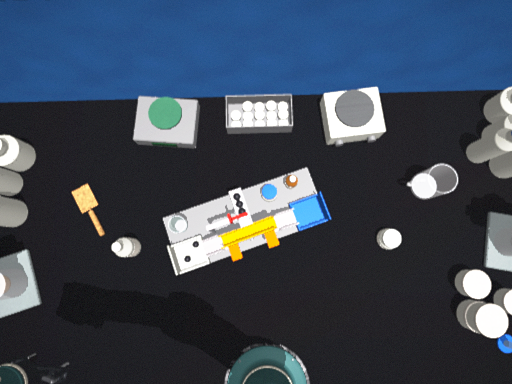

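The scene view looks back at the robot. The top view has the feeder around (165–330, 170–272), with the paddles at about (235,253) and (272,240), the red shutter at about (237,217) and the blue tray at about (310,212). I'll measure next.

```bash
cat > h.py <<'E'
from workcell import manip
import cv2,numpy as np
def cam(n):
    c=manip.camera_info(n);return np.array(c["camera_matrix"]),np.array(c["camera_from_world"])
def ray(n,uv,z):
    K,T=cam(n);R,t=T[:3,:3],T[:3,3];o=-R.T@t
    d=R.T@np.linalg.inv(K)@[uv[0],uv[1],1];return o+d*(z-o[2])/d[2]
def proj(n,p):
    K,T=cam(n);q=K@(T[:3,:3]@np.asarray(p)+T[:3,3]);return q[:2]/q[2]
def blobs(im,lo,hi,amin=15):
    m=cv2.inRange(cv2.cvtColor(im,cv2.COLOR_BGR2HSV),lo,hi)
    n,l,s,c=cv2.connectedComponentsWithStats(m)
    return [(s[i].tolist(),np.round(c[i],1).tolist()) for i in range(1,n) if s[i][4]>=amin],m
E
python3 - <<'E'
from h import *
for n in("top","scene"):
    im=cv2.imread(f"pics/{n}0.png")
    for nm,lo,hi in(("orange",(10,150,120),(19,255,255)),("yellow",(20,130,100),(32,255,255)),("red",(0,170,90),(7,255,255)),("blue",(100,150,80),(125,255,255))):
        x0=im.copy();
        roi=np.zeros_like(im);r=(slice(160,285),slice(150,400));roi[r]=im[r]
        b,m=blobs(roi,lo,hi,8);print(n,nm,b)
        if n=="top" and nm!="orange":
            for c in cv2.findContours(m,0,2)[0]:
                if cv2.contourArea(c)>30: print("  box",np.round(cv2.boxPoints(cv2.minAreaRect(c)),1).tolist())
    if n=="top":
        h=cv2.cvtColor(im,cv2.COLOR_BGR2GRAY)
t=cv2.imread("pics/top0.png")[160:280,155:340];s=cv2.imread("pics/scene0.png")[145:270,175:375]
t=cv2.resize(t,(740,480),interpolation=cv2.INTER_CUBIC)
cv2.imwrite("pics/t0c.png",t)
E
```

```text
top orange [([286, 176, 11, 10, 48], [290.2, 181.8]), ([267, 240, 13, 9, 21], [273.0, 244.8]), ([235, 253, 8, 8, 12], [239.5, 257.4])]
top yellow [([219, 216, 60, 45, 1053], [250.1, 235.2])]
  box [[218.39999389648438, 234.3000030517578], [272.1000061035156, 214.8000030517578], [282.29998779296875, 242.6999969482422], [228.5, 262.29998779296875]]
top red [([227, 212, 20, 11, 52], [235.8, 216.1])]
top blue [([262, 184, 14, 15, 161], [268.5, 191.1]), ([289, 191, 43, 40, 984], [310.9, 211.3])]
  box [[287.79998779296875, 203.0], [320.70001220703125, 190.3000030517578], [331.79998779296875, 219.10000610351562], [298.8999938964844, 231.8000030517578]]
  box [[259.0, 191.0], [268.5, 181.5], [278.0, 191.0], [268.5, 200.5]]
scene orange [([277, 160, 13, 17, 56], [283.9, 165.3]), ([239, 163, 15, 10, 52], [244.8, 166.1]), ([294, 163, 4, 12, 18], [295.2, 168.1]), ([216, 241, 12, 10, 76], [221.6, 246.4])]
scene yellow [([240, 161, 49, 28, 768], [261.6, 174.5]), ([295, 163, 6, 6, 20], [297.7, 164.6])]
scene red [([274, 161, 22, 25, 146], [286.3, 174.3])]
scene blue [([181, 196, 46, 42, 1224], [204.2, 216.0]), ([241, 225, 16, 16, 208], [248.6, 232.5])]
```

View pics/t0c.png

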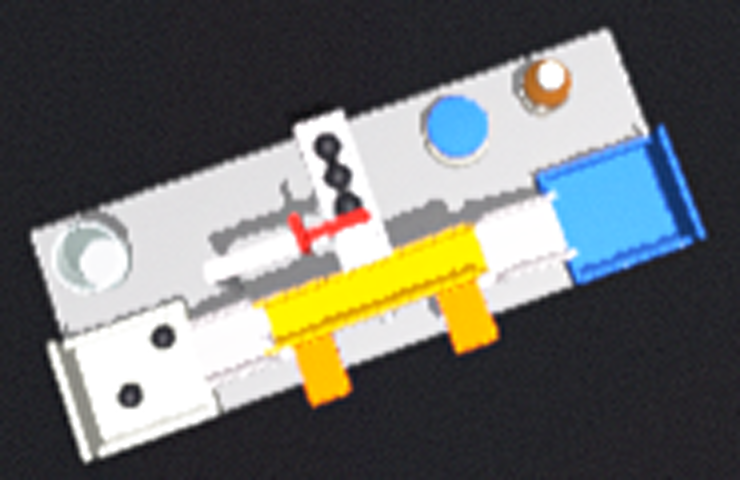

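```bash
python3 - <<'E'
from h import *
from scipy.optimize import least_squares
px=lambda c:((c[0]+.5)/4-.5+155,(c[1]+.5)/4-.5+160)
A=ray("top",px((32,230)),.012);B=ray("top",px((607,28)),.012)
d=A-B;print("back edge",A,B,np.linalg.norm(d),"yaw",np.degrees(np.arctan2(-d[0],d[1])))
# feature: crop px, feeder x,y, z
F=[((460,353),-.071,-.083+.019,None)]
obs=[((478,347),-.071,-.064,.148),((331,398),-.071,.064,.112)]
P=[ray("top",px(o[0]),o[3]) for o in obs];print("paddle fronts",P)
for yaw in [np.arctan2(-d[0],d[1])]:
    R=np.array([[np.cos(yaw),-np.sin(yaw)],[np.sin(yaw),np.cos(yaw)]])
    for p,o in zip(P,obs): print("origin",p[:2]-R@[o[1],o[2]])
    m=(A+B)[:2]/2;O=np.mean([p[:2]-R@[o[1],o[2]] for p,o in zip(P,obs)],0)
    print("back mid in feeder",R.T@(m-O))
    # blue outer tray edge, tab
    for nm,c,z in(("tab",(300,234),.246),("tabL",(292,214),.246),("tabF",(306,255),.246),("blue BR",(660,127),.079+.012),("blue FR",(703,238),.091),("blueFL",(580,284),.056),("whiteFL",(87,461),.091),("mouthR",(388,247),.182),("ball1",(347,205),.165)):
        print(nm,R.T@(ray("top",px(c),z)[:2]-O))
    # scene reprojection check
    w=lambda x,y,z:np.append(O+R@[x,y],z)
    print("O",O,"yaw",yaw)
    for nm,p in(("tabtop",(.052,.042,.246)),("rpad",(-.05,-.065,.151)),("lpad",(-.05,.065,.112))): print(nm,w(*p),proj("scene",w(*p)),proj("top",w(*p)))
E
python3 - <<'E'
import cv2
s=cv2.imread("pics/scene0.png")[145:265,175:375]
cv2.imwrite("pics/s0c.png",cv2.resize(s,(800,480),interpolation=cv2.INTER_CUBIC))
E
```

```text
back edge [0.5874653  0.35601677 0.012     ] [ 0.75943431 -0.17106991  0.012     ] 0.554430973040436 yaw 18.06960133919858
paddle fronts [array([ 0.47072084, -0.03583178,  0.148     ]), array([0.43313757, 0.0839583 , 0.112     ])]
origin [0.51836814 0.04703398]
origin [0.5204869  0.04513697]
back mid in feeder [ 0.16081422 -0.00367329]
tab [0.05049195 0.03693883]
tabL [0.06645521 0.03768094]
tabF [0.03439409 0.03782234]
blue BR [ 0.05058568 -0.27598544]
blue FR [-0.05042105 -0.27594875]
blueFL [-0.05133546 -0.16880235]
whiteFL [-0.05096273  0.2705783 ]
mouthR [ 0.02478708 -0.02154909]
ball1 [ 0.06864961 -0.00219226]
O [0.51942752 0.04608547] yaw 0.31537403789179197
tabtop [0.55583567 0.102143   0.246     ] [292.82898328 163.81463228] [227.83217873 218.22104603]
rpad [ 0.49205468 -0.03121736  0.151     ] [245.12637133 167.99297561] [272.48927514 239.64820679]
lpad [0.45173231 0.0923711  0.112     ] [284.25813656 164.25042505] [234.69576932 253.43875279]
```

View pics/s0c.png

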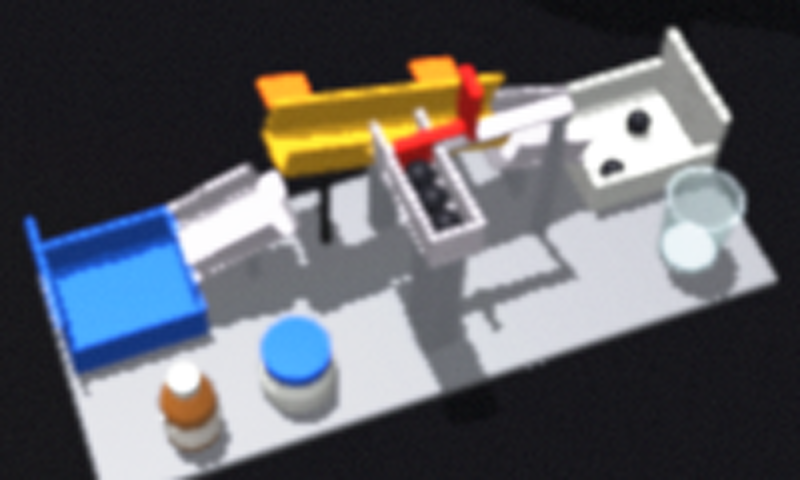

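Corrected from the trays and tab, the feeder origin is about (0.520, 0.0435) and yaw is 18°. The paddle, tab and channel checks agree to about 3 mm. Next I need a helper that works out the moves.

```bash
cat >> h.py <<'E'
from scipy.spatial.transform import Rotation as Ro
O=np.array([.520,.0435]);YAW=np.radians(18.0);c_,s_=np.cos(YAW),np.sin(YAW);RF=np.array([[c_,-s_],[s_,c_]])
W=lambda x,y,z:np.append(O+RF@[x,y],z)
def go(x,y,ztip,turn=True):
    "rows to reach feeder x,y with fingertips at ztip, tool down, nearest feeder-aligned yaw"
    s=manip.read_state();R=Ro.from_rotvec(s["orientation"]);p=np.array(s["tool_pos"])
    t=W(x,y,ztip+manip.tip_extent);best=None
    for k in range(4):
        a=YAW+k*np.pi/2;xa=np.array([np.cos(a),np.sin(a),0]);G=Ro.from_matrix(np.c_[xa,np.cross([0,0,-1],xa),[0,0,-1]])
        r=(R.inv()*G).as_rotvec()
        print("  opt",k,np.round(r,3))
    f=RF.T@(p[:2]-O);print("t",round(s["time"],2),"feeder pos",np.round(f,4),"ztip",round(p[2]-manip.tip_extent,4),"F",np.round(s["wrist_force"],1),"gap",round(float(s["finger_gap"]),4))
    print("target",np.round(t,3),"shift",np.round(R.inv().apply(t-p),4))
E
python3 -c "
from h import *
print(Ro.from_rotvec(manip.read_state()['orientation']).as_matrix().round(3))
go(-.050,-.065,.26)"
```

```text
[[-0.961  0.275 -0.   ]
 [ 0.275  0.961 -0.001]
 [-0.    -0.001 -1.   ]]
  opt 0 [-0.000e+00  1.000e-03  2.549e+00]
  opt 1 [-0.001  0.001  0.978]
  opt 2 [-0.001 -0.    -0.593]
  opt 3 [-1.000e-03 -1.000e-03 -2.164e+00]
t 0.1 feeder pos [-0.1589  0.6374] ztip 0.2307 F [ 0.9 -0.1  0.2] gap 0.0857
target [ 0.493 -0.034  0.268] shift [-0.4828 -0.5217 -0.0287]
```

```bash
python3 -m jog '[[[0,0,0,0,0,-0.06,0],[0,0,0,0,0,-0.06,0],[0,0,0.978,-0.483,-0.522,-0.06,0],[0,0,0.978,-0.483,-0.522,-0.06,0],[0,0,0.978,-0.483,-0.522,-0.06,0],[0,0,0.978,-0.483,-0.522,-0.06,0],[0,0,0.978,-0.483,-0.522,-0.06,0],[0,0,0.978,-0.483,-0.522,-0.06,0]]]'; python3 -c "
from h import *
go(-.050,-.065,.26)"
```

```text
time: 0.77
tool_pos: [0.2851, 0.3757, 0.2991]
orientation: [-1.554, -2.73, 0.0]
wrist_force: [0.8, 0.5, 0.3]
finger_gap: 0.0002
  opt 0 [-0.     0.     1.793]
  opt 1 [-0.    -0.     0.222]
  opt 2 [-0.    -0.    -1.349]
  opt 3 [ 0.00e+00 -1.00e-03 -2.92e+00]
t 0.77 feeder pos [-0.1208  0.3885] ztip 0.2911 F [0.8 0.5 0.3] gap 0.0002
target [ 0.493 -0.034  0.268] shift [-0.458  -0.0307  0.031 ]
```

```bash
python3 -m jog '[[[0,0,0.222,-0.458,-0.031,0,0],[0,0,0.222,-0.458,-0.031,0,0],[0,0,0.222,-0.458,-0.031,0,0],[0,0,0.222,-0.458,-0.031,0,0],[0,0,0.222,-0.458,-0.031,0,0],[0,0,0.222,-0.458,-0.031,0,0],[0,0,0.222,-0.458,-0.031,0,0],[0,0,0.222,-0.458,-0.031,0,0]]]'; python3 -c "
from h import *
go(-.050,-.065,.18)"
```

```text
time: 1.43
tool_pos: [0.4373, 0.0791, 0.2994]
orientation: [1.839, 2.547, 0.001]
wrist_force: [0.8, 1.1, -0.4]
finger_gap: -0.0
  opt 0 [ 0.000e+00 -1.000e-03  1.577e+00]
  opt 1 [ 0.    -0.     0.006]
  opt 2 [ 1.000e-03  0.000e+00 -1.565e+00]
  opt 3 [ 0.000e+00  1.000e-03 -3.136e+00]
t 1.43 feeder pos [-0.0677  0.0594] ztip 0.2914 F [ 0.8  1.1 -0.4] gap -0.0
target [ 0.493 -0.034  0.188] shift [-0.1246  0.0169  0.1114]
```

```bash
python3 -m jog '[[[0,0,0.006,-0.125,0.017,0,0],[0,0,0.006,-0.125,0.017,0,0],[0,0,0.006,-0.125,0.017,0,0],[0,0,0.006,-0.125,0.017,0,0],[0,0,0.006,-0.125,0.017,0.11,0],[0,0,0.006,-0.125,0.017,0.11,0],[0,0,0.006,-0.125,0.017,0.11,0],[0,0,0.006,-0.125,0.017,0.11,0]]]'; python3 -c "
from h import *
go(-.050,-.065,.18)
cv2.imwrite('pics/w1.png',manip.get_image('wrist'));im=manip.get_image('top')[160:280,155:340];cv2.imwrite('pics/t1.png',im)
w=cv2.imread('pics/w1.png')[:, :];cv2.imwrite('pics/c1.png',np.hstack([cv2.resize(w,(400,300)),cv2.resize(im,(400,300))]))"
```

```text
time: 2.1
tool_pos: [0.4897, -0.032, 0.1849]
orientation: [-1.844, -2.537, 0.009]
wrist_force: [-0.8, 0.6, -0.6]
finger_gap: -0.0002
  opt 0 [-0.006  0.005  1.57 ]
  opt 1 [-0.007 -0.001 -0.   ]
  opt 2 [-0.005 -0.006 -1.571]
  opt 3 [-1.000e-03  1.200e-02  3.141e+00]
t 2.1 feeder pos [-0.0521 -0.0625] ztip 0.1769 F [-0.8  0.6 -0.6] gap -0.0002
target [ 0.493 -0.034  0.188] shift [-0.0025  0.0021 -0.0032]
```

View pics/c1.png

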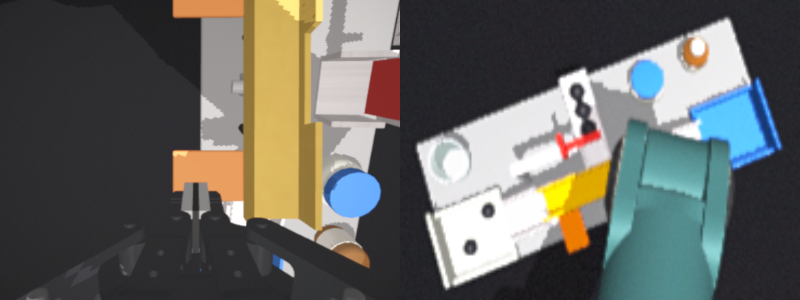

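The fingertips are over the right paddle, and the top view shows the balls and shutter unchanged. I'll press now.

```bash
python3 -m jog '[[[0,0,0,0,0.001,0.008,0],[0,0,0,0,0.001,0.016,0],[0,0,0,0,0.001,0.024,0],[0,0,0,0,0.001,0.030,0],[0,0,0,0,0.001,0.036,0],[0,0,0,0,0.001,0.042,0],[0,0,0,0,0.001,0.046,0],[0,0,0,0,0.001,0.050,0]]]'; python3 -c "
from h import *
go(-.050,-.065,.116)"
```

```text
time: 2.87
tool_pos: [0.4935, -0.032, 0.1389]
orientation: [1.847, 2.541, -0.0]
wrist_force: [0.1, -1.6, 3.3]
finger_gap: -0.0001
  opt 0 [0.   0.   1.57]
  opt 1 [-0.  0. -0.]
  opt 2 [-0.     0.    -1.571]
  opt 3 [1.000e-03 0.000e+00 3.141e+00]
t 2.87 feeder pos [-0.0486 -0.0636] ztip 0.1309 F [ 0.1 -1.6  3.3] gap -0.0001
target [ 0.493 -0.034  0.124] shift [-0.0014 -0.0014  0.0149]
```

Contact at about 3 N and the paddle is moving. I'll carry on down to the stop.

```bash
python3 -m jog '[[[0,0,0,0,-0.001,0.004,0],[0,0,0,0,-0.001,0.008,0],[0,0,0,0,-0.001,0.011,0],[0,0,0,0,-0.001,0.013,0],[0,0,0,0,-0.001,0.014,0],[0,0,0,0,-0.001,0.015,0],[0,0,0,0,-0.001,0.015,0]]]'; python3 -m jog '[[[0,0,0,0,0,0.001,0],[0,0,0,0,0,0.002,0]]]'
```

```text
time: 3.45
tool_pos: [0.4924, -0.032, 0.1242]
orientation: [-1.847, -2.541, 0.0]
wrist_force: [0.8, -0.4, 0.9]
finger_gap: 0.0002
time: 3.62
tool_pos: [0.4926, -0.032, 0.1227]
orientation: [1.847, 2.542, 0.001]
wrist_force: [-6.8, -0.4, 27.4]
finger_gap: -0.0001
```

```bash
python3 -m jog '[[[0,0,0,0,0,0.0005,0],[0,0,0,0,0,0.0005,0]]]'; python3 -m jog '[[[0,0,0,0,0,-0.03,0],[0,0,0,0,0,-0.07,0],[0,0,0,0,0,-0.11,0],[0,0,0,0,0,-0.15,0],[0,0,0,0,0,-0.15,0],[0,0,0,-0.04,0,-0.15,0],[0,0,0,-0.06,-0.03,-0.15,0],[0,0,0,-0.06,-0.03,-0.15,0]]]'; python3 -c "
from h import *
go(.052,.014,.29)
im=manip.get_image('scene');cv2.imwrite('pics/c2.png',cv2.resize(im[130:265,175:375],(800,540),interpolation=cv2.INTER_CUBIC))"
```

```text
time: 3.78
tool_pos: [0.4927, -0.032, 0.1227]
orientation: [-1.847, -2.541, -0.002]
wrist_force: [-7.1, -0.2, 26.4]
finger_gap: -0.0
time: 4.45
tool_pos: [0.4797, -0.1036, 0.2716]
orientation: [-1.854, -2.535, 0.003]
wrist_force: [-2.0, -1.8, -0.2]
finger_gap: -0.0003
  opt 0 [-1.000e-03  2.000e-03  1.564e+00]
  opt 1 [-0.002  0.001 -0.006]
  opt 2 [-2.000e-03 -1.000e-03 -1.577e+00]
  opt 3 [1.000e-03 2.000e-03 3.135e+00]
t 4.45 feeder pos [-0.0837 -0.1274] ztip 0.2636 F [-2.  -1.8 -0.2] gap -0.0003
target [0.565 0.073 0.298] shift [ 0.1423  0.1348 -0.0267]
```

View pics/c2.png

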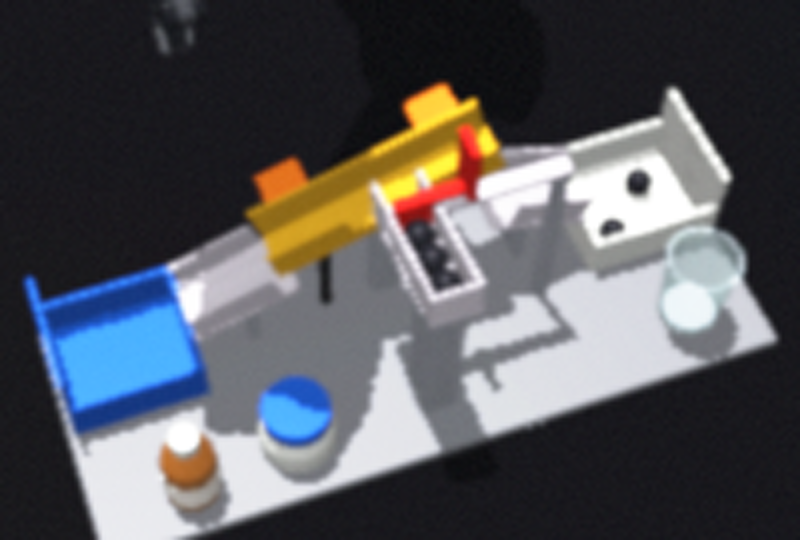

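The gate has rocked over: its right end is down on the blue chute side, and the balls are still behind the shutter. Next I go above the channel, to the right of the tab.

```bash
python3 -m jog '[[[0,0,0,0,0,-0.035,0],[0,0,-0.006,0.138,0.135,-0.035,0],[0,0,-0.006,0.138,0.135,-0.035,0],[0,0,-0.006,0.138,0.135,-0.035,0],[0,0,-0.006,0.138,0.135,-0.035,0],[0,0,-0.006,0.138,0.135,-0.035,0],[0,0,-0.006,0.138,0.135,-0.035,0],[0,0,-0.006,0.138,0.135,-0.035,0]]]'; python3 -c "
from h import *
go(.052,.010,.209)
cv2.imwrite('pics/c3.png',manip.get_image('wrist'))"
```

```text
time: 5.17
tool_pos: [0.5682, 0.0766, 0.306]
orientation: [-1.835, -2.549, 0.002]
wrist_force: [-0.6, -0.0, 0.3]
finger_gap: 0.0002
  opt 0 [-1.00e-03  1.00e-03  1.58e+00]
  opt 1 [-0.001  0.     0.009]
  opt 2 [-1.000e-03 -1.000e-03 -1.562e+00]
  opt 3 [-0.000e+00 -2.000e-03 -3.133e+00]
t 5.17 feeder pos [0.0561 0.0166] ztip 0.298 F [-0.6 -0.   0.3] gap 0.0002
target [0.566 0.069 0.217] shift [-0.0065 -0.004   0.089 ]
```

View pics/c3.png

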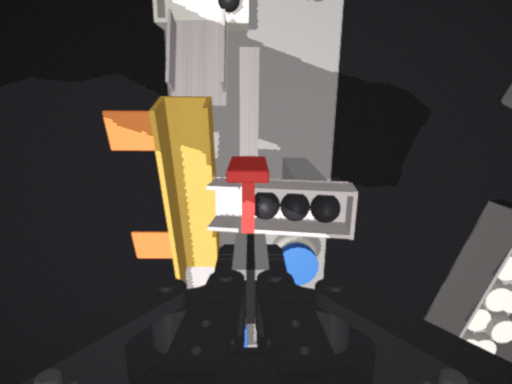

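The wrist view shows the tab at rows 157–181, centred on column 248, directly ahead of the fingertips in tool +x. I'll check it with the calibration.

```bash
python3 -c "
from h import *
for n,uv,z in(('tab far',(248,157),.246),('near top',(248,168),.246),('near bot',(248,181),.246),('bot foot',(248,181),.191)):
    p=ray('wrist',uv,z);print(n,RF.T@(p[:2]-O))
for p in((.052,.036,.246),(.052,.044,.246),(.052,.036,.191)): print(p,proj('wrist',W(*p)))
K,T=cam('wrist');p=-T[:3,:3].T@T[:3,3];print(RF.T@(p[:2]-O),p[2])
im=cv2.imread('pics/c3.png');print(im[150:186:2,248].tolist())"
```

```text
tab far [0.05297265 0.0515871 ]
near top [0.05301067 0.04496422]
near bot [0.05305651 0.0369817 ]
bot foot [0.05273146 0.02390887]
(0.052, 0.036, 0.246) [246.24462759 182.56646755]
(0.052, 0.044, 0.246) [246.30245402 169.57230115]
(0.052, 0.036, 0.191) [247.13387761 165.59186703]
[0.05421314 0.08349984] 0.44171112531418943
[[189, 190, 197], [190, 190, 198], [188, 188, 197], [98, 100, 151], [38, 41, 134], [38, 39, 133], [35, 38, 132], [38, 41, 133], [36, 40, 133], [39, 42, 134], [44, 48, 155], [61, 66, 191], [66, 70, 197], [67, 70, 198], [67, 70, 197], [66, 70, 198], [58, 61, 188], [67, 71, 198]]
```

The tab's right face is at feeder y ≈ 0.037, as expected. I'll descend beside it.

```bash
python3 -m jog '[[[0,0,0.009,-0.008,-0.003,0,0],[0,0,0.009,-0.008,-0.003,0.0,0],[0,0,0.009,-0.008,-0.003,0.03,0],[0,0,0.009,-0.008,-0.003,0.05,0],[0,0,0.009,-0.008,-0.003,0.07,0],[0,0,0.009,-0.008,-0.003,0.08,0],[0,0,0.009,-0.008,-0.003,0.086,0],[0,0,0.009,-0.008,-0.003,0.086,0]]]'; python3 -c "
from h import *
go(.053,.076,.211)"
```

```text
time: 5.88
tool_pos: [0.5676, 0.0654, 0.2204]
orientation: [-1.851, -2.538, 0.001]
wrist_force: [-0.4, -0.2, 0.2]
finger_gap: 0.0001
  opt 0 [-1.000e-03  1.000e-03  1.567e+00]
  opt 1 [-0.001  0.    -0.004]
  opt 2 [-1.000e-03 -1.000e-03 -1.575e+00]
  opt 3 [0.000e+00 1.000e-03 3.138e+00]
t 5.88 feeder pos [0.0521 0.0061] ztip 0.2124 F [-0.4 -0.2  0.2] gap 0.0001
target [0.547 0.132 0.219] shift [0.0699 0.0006 0.0014]
```

```bash
python3 -m jog '[[[0,0,0,0.010,0,0,0],[0,0,0,0.018,0,0,0],[0,0,0,0.026,0,0,0],[0,0,0,0.034,0,0,0],[0,0,0,0.042,0,0,0],[0,0,0,0.050,0,0,0],[0,0,0,0.058,0,0,0],[0,0,0,0.064,0,0,0]]]';python3 -m jog '[[[0,0,0,0.002,0,0,0],[0,0,0,0.004,0,0,0],[0,0,0,0.005,0,0,0],[0,0,0,0.005,0,0,0]]]'; python3 -c "
from h import *
go(.053,.076,.211)"
```

```text
time: 6.55
tool_pos: [0.548, 0.128, 0.2209]
orientation: [1.85, 2.539, 0.0]
wrist_force: [-0.4, -1.0, 1.7]
finger_gap: 0.0002
time: 6.88
tool_pos: [0.5468, 0.1315, 0.2208]
orientation: [1.851, 2.538, -0.0]
wrist_force: [0.1, -0.8, -0.3]
finger_gap: -0.0002
  opt 0 [0.    0.    1.567]
  opt 1 [-0.     0.    -0.003]
  opt 2 [-0.     0.    -1.574]
  opt 3 [0.    0.    3.138]
t 6.88 feeder pos [0.0527 0.0754] ztip 0.2128 F [ 0.1 -0.8 -0.3] gap -0.0002
target [0.547 0.132 0.219] shift [0.0006 0.0003 0.0018]
```

No stop force yet, so I'll continue in small increments.

```bash
python3 -m jog '[[[0,0,0,0.001,0,0,0],[0,0,0,0.002,0,0,0],[0,0,0,0.002,0,0,0]]]';python3 -m jog '[[[0,0,0,0.001,0,0,0],[0,0,0,0.002,0,0,0],[0,0,0,0.002,0,0,0]]]'; python3 -c "
from h import *
go(.053,.076,.211)"
```

```text
time: 7.13
tool_pos: [0.5467, 0.1317, 0.2208]
orientation: [1.852, 2.535, -0.002]
wrist_force: [5.4, -9.5, -3.5]
finger_gap: -0.0001
time: 7.38
tool_pos: [0.5466, 0.1318, 0.2207]
orientation: [1.853, 2.532, -0.003]
wrist_force: [9.4, -18.7, -5.7]
finger_gap: 0.0
  opt 0 [0.004 0.003 1.564]
  opt 1 [ 0.     0.004 -0.007]
  opt 2 [-0.003  0.004 -1.578]
  opt 3 [ 7.000e-03 -1.000e-03  3.135e+00]
t 7.38 feeder pos [0.0526 0.0758] ztip 0.2127 F [  9.4 -18.7  -5.7] gap 0.0
target [0.547 0.132 0.219] shift [0.0002 0.0004 0.0017]
```

The shutter is against its stop: about 20 N with no further travel. I'll back off, lift clear and look.

```bash
python3 -m jog '[[[0,0,0,-0.010,0,0,0],[0,0,0,-0.018,0,0,0],[0,0,0,-0.018,0,-0.03,0],[0,0,0,-0.018,0,-0.07,0],[0,0,0,-0.018,0,-0.11,0],[0,0,0,-0.018,0,-0.13,0],[0,0,0,-0.018,-0.04,-0.13,0],[0,0,0,-0.018,-0.08,-0.13,0]]]'; python3 -m jog '[[[0,0,0,0,-0.04,0,0],[0,0,0,0,-0.08,0,0],[0,0,0,0,-0.12,0,0],[0,0,0,0,-0.15,0,0],[0,0,0,0,-0.15,0,0],[0,0,0,0,-0.15,0,0],[0,0,0,0,-0.15,0,0],[0,0,0,0,-0.15,0,0]]]'; python3 -c "
from h import *
go(.053,.076,.211)
a=manip.get_image('scene')[130:265,175:375];b=manip.get_image('top')[160:280,155:340]
cv2.imwrite('pics/c4.png',np.vstack([cv2.resize(a,(500,300),interpolation=2),cv2.resize(b,(500,300),interpolation=2)]))"
```

```text
time: 8.05
tool_pos: [0.4751, 0.0935, 0.351]
orientation: [1.85, 2.537, -0.001]
wrist_force: [-0.6, -1.4, 0.0]
finger_gap: -0.0002
time: 8.72
tool_pos: [0.3328, 0.0481, 0.3508]
orientation: [1.851, 2.538, -0.001]
wrist_force: [-1.2, -0.4, 0.4]
finger_gap: 0.0003
  opt 0 [0.000e+00 1.000e-03 1.567e+00]
  opt 1 [-0.     0.001 -0.004]
  opt 2 [-1.000e-03  0.000e+00 -1.574e+00]
  opt 3 [1.000e-03 1.000e-03 3.138e+00]
t 8.72 feeder pos [-0.1767  0.0622] ztip 0.3428 F [-1.2 -0.4  0.4] gap 0.0003
target [0.547 0.132 0.219] shift [0.0146 0.2297 0.1317]
```

View pics/c4.png

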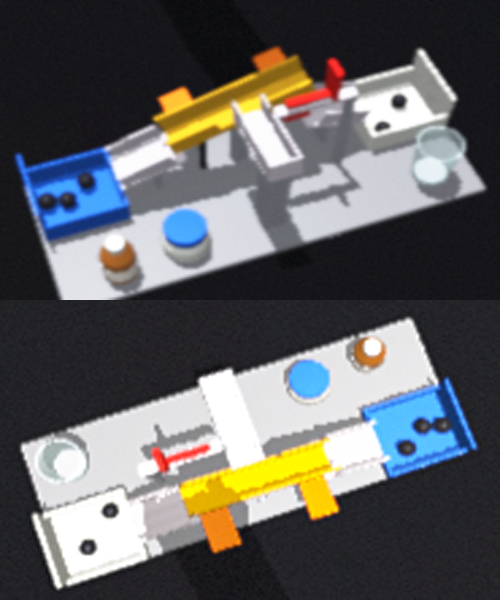

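All three balls are in the blue tray, the channel is empty, the shutter is open, and the white tray still holds its two balls. I'll let things settle briefly, then hand in.

```bash
python3 -m jog '[[[0,0,0,0,0,0,0],[0,0,0,0,0,0,0],[0,0,0,0,0,0,0],[0,0,0,0,0,0,0],[0,0,0,0,0,0,0],[0,0,0,0,0,0,0]]]'; python3 -c "
from workcell import manip
print(manip.sign_off())"
```

```text
time: 9.32
tool_pos: [0.3321, 0.048, 0.3508]
orientation: [1.851, 2.539, -0.0]
wrist_force: [0.5, 0.6, 0.5]
finger_gap: 0.0
the job is handed in; nothing more can be done
None
```

All three balls are in the blue tray, and I handed the job in at 9.3 s.

- **Gate:** with closed fingertips I pressed the right paddle until it met its stop. The force there was about 27 N with the tips 115 mm up, the height expected there, and a picture confirmed the gate had rocked over before I touched the shutter.
- **Shutter:** I pushed the red tab left about 50 mm to its stop, where it gave about 20 N and no more travel. Then I backed off and lifted clear.
- **Last checks:** the final pictures show three balls in the blue tray, the channel empty, the shutter open and the gate still on its right stop. The two old balls are still in the white tray, and the beaker, amber bottle and jar are unmoved. The white bottle and tub were outside those last crops, but the arm passed well above the bottle and nowhere near the tub. The robot stands clear with no contact force.
- **Disagreements:** my first fix of the feeder position was about 3 mm off sideways. I corrected it from the tray and tab positions, and the wrist camera then agreed to about 1 mm. No check failed.

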